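Clamp a sharpening stone with the cam

TASK

Push the sharpening stone along the bed of its holding fixture until its end is fully home against the end stop. Then turn the cam by its handle until the high point of the cam's nose stands squarely on the sprung follower, so that the handle lies parallel to the stone and the pad grips the stone against the fence. Leave the other things on the bench where they are.

Things in the scene. Friction and masses are not known exactly. Their poses are not given: they have to be found in the camera images.
- fixture: Steel fixture fixed to the bench, placed and turned (yaw up to 0.3 rad) differently each time. Origin: on the bench under the middle of the stone's home place. Bed plate 160 x 190 x 12 mm: x -45 to 115, y -105 to 85 mm, top z = 12. Fence on the robot's side (-x), end stop at the left end (+y), right end (-y) open. On the far side (+x) the follower in its guide (x 33 to 54, |y| < 24, top z = 41 mm), behind it the cam.
- end_stop (a point): Top edge of the end stop's stone face, at fixture (0, 65, 30) mm. The stop is an aluminium bar across the bed, x from -22 to 37 mm.
- fence (a point): Top edge of the fence's stone face, at fixture (-22.5, 0, 30) mm. The fence is an aluminium bar along fixture y.
- stone: Grey-green two-layer sharpening stone 45 x 130 x 22 mm (x, y, z), 0.33 kg nominal, lying loose on the bed between fence and pad, long side along the fixture's y, about 5 mm of side play in all. Origin: centre of its underside. It starts 28 to 50 mm short of the end stop, towards -y. Fully home its origin is at fixture (0, 0, 12 mm).
- cam (a joint): Cam angle (rad), pivot upright. At 0 the handle points away from the stone (fixture +x), the nose to -y; it grows clockwise from above. At 1.571 the handle points to fixture -y, parallel to the stone, and the nose's high point is squarely on the follower. Starts -0.4 to 0.25, stops at -0.6 and 2.1 (can be overturned, and turned back). It stays where left; 2 to 4 N at the knob turn it.
- knob_top (a point): Centre of the top of the handle's upright black knob, 75 mm from the pivot axis, 82 mm above the bench. The knob is a round post of 15 to 18 mm diameter, from z = 52 to 82 mm; the flat steel handle below it, 14 mm wide, spans z = 44 to 52 mm. It can be pushed from any side.
- cam_pivot (a point): On the cam's pivot axis, 52 mm above the bench, at fixture (85, 0) mm. The pivot bolt's head rises to z = 58 mm.
- plunger: The follower: steel plunger with a flat 40 mm wide face towards the cam, sliding along fixture x, sprung back towards the cam. The nose meets it about 1 rad before the high point and then pushes it 7.5 mm. Origin: centre of that face, at fixture (66.5, 0, 25) mm at rest.
- pad: Sprung black rubber pad 7 x 50 x 16 mm on the follower's front. Origin: centre of its stone-side face, at fixture (27.5, 0, 25) mm at rest, 5 mm clear of a stone that lies against the fence. With the cam at its high point it presses the stone on the fence with about 13 N.
- dresser_stick: Bystander: speckled dressing stick 25 x 100 x 25 mm, loose, right of the fixture; origin centre of underside.
- spanner: Bystander: open spanner 42 x 199 x 8 mm, loose, between fixture and robot; origin centre of underside.
- flange_nut: Bystander: steel flange nut 38 mm across, 19 mm high, loose, beyond the fixture on the left; origin centre of underside.
Things that resemble listed ones, but are neither listed nor needed, are in the scene too. Leave any pink look-alike of the stone alone.

How it is judged (in metres and radians):
On the way, in this order (a step that is already met when the one before it is completed fails the run):
1. the stone is home against the end stop (within 3 mm), lying on the bed, with the cam not yet on the follower (y of stone in the frame of fixture above -0.003 m and z of stone in the frame of fixture below 0.016 m and angle between the y axis of stone and the y axis of fixture, either way round below 0.05 rad and value of joint cam below 0.8 rad), for 0.2 s.
2. the cam's high point is on the follower (within 0.18 rad, about 10 degrees) (value of joint cam between 1.39 and 1.75 rad), for 0.2 s.
At the end, for the whole second after the job is handed in: The cam stands with its high point on the follower (cam joint 1.39 to 1.75 rad, that is within about 10 degrees of 1.571); the stone lies flat on the bed, parallel to the fence within 0.05 rad, its end within 3 mm of the end stop, gripped by the pad with more than 4 N, at rest (all of step 2 and y of stone in the frame of fixture above -0.003 m and z of stone in the frame of fixture below 0.016 m and angle between the y axis of stone and the y axis of fixture, either way round below 0.05 rad and contact force between pad and stone above 4 N and distance between stone and fixture below 0.016 m and linear speed of stone below 0.01 m/s); the robot touches nothing.
It fails at once if the dressing stick, the spanner or the flange nut is moved more than 20 mm (distance of any of dresser_stick, spanner, flange_nut from where it was at the start of the episode above 0.02 m).
It also fails if it takes over 64 s, if anything falls off the work surface, if the arm or the gripper's body presses on something with over 40 N, if the wrist force passes 120 N, or if a joint passes its speed limit or range.

ROBOT

A 6-joint arm with a two-finger parallel gripper is mounted at the origin on a cart in front of the work surface, level with it; the furniture and walls round the work are solid. World frame = base frame: x ahead of the robot, y to its left, z up, the work surface at z = 0. Lengths are in m, angles in degrees, forces in N, time in s.
With the tool pointing down it reaches from about 0.325 to 0.9 m from the base axis. Payload 6.1 kg.
Tool frame: the origin (TCP) lies between the finger pads; the fingertips stand 11 mm ahead of it and the grasp point (between the pads) lies 8 mm behind it (manip.tip_reach is the distance from the TCP to the fingertips, in m); z points along the fingers, y is the line along which they close (so a half turn about z gives the same grasp; the last joint's range is limited). The gripper opens to 87 mm and grips with 3 to 60 N. Pads are 19 mm wide; open, the fingers measure 117 mm over their backs; the gripper's body (75 mm by 190 mm) begins 51 mm behind the grasp point.
Start: joints at [-81.824, 12.628, 87.462, -0, 79.91, -7.225], TCP at [0.166, -0.603, 0.234] pointing down, gripper open.
Joint ranges: [-170.65, 170.65], [-52.31, 119.04], [5.05, 147.46], [-71.25, 251.25], [11.57, 151.72], [-153.62, 153.62]. Speed limits (degrees/s): [147.25, 147.25, 172.46, 180, 180, 180].

INTERFACE

Orientations are given as a 3x3 rotation matrix whose columns are the frame's x, y, z axes.
In Python, from station import state, grab_frame, get_calibration, manip, spot_in, place_of gives the robot as it stands.
- The arm moves only by the tool jog_arm, never from a script. Its arguments are lists of equal length, an entry for each row: "twist": the turn, a rotation vector about the tool's x, y, z in degrees, a list of three; "dp": the shift along the tool's x, y, z in m, a list of three; "grip": the opening, from 0 (shut) to 1 (fully open). A call has 1 to 10 rows; each row is the pose to reach, as a shift and turn from the pose commanded when the call began, along the tool's axes at that moment; what a row does not reach only later rows make up. A row lasts 1/12 s, in which the tool goes at most 41.7 mm and 7.16 degrees, less where a joint would pass 70% of its speed; a pose out of reach is approached as far as the arm can. A call with a gripper value outside its range is refused whole. The fingers move at their own pace and stop on an object; "force" is the grip in N (left out, the last holds). Time passes only in rows, so rows that repeat a pose let the fingers close. It gives the time, the measured TCP pose, the force, the opening and the grip force at its end, in the units of the state.
- state(): the state, without advancing time (a new reading comes with each control period).
- grab_frame(name): name is "side" or "top" or "wrist"; returns the picture (480x640x3 uint8, red, green, blue); there is no depth.
- get_calibration(name): a dict with "fx", "fy", "cx", "cy" (pixels), "R" (3x3) and "t" (3): a world point X has camera coordinates R X + t; the wrist camera has in their place "mount" (4x4, takes a point from camera to tool coordinates, whose origin is the TCP and whose axes are the flange's). Camera axes: x right, y down, z forward; pixel columns grow to the right and rows downward; lengths in m; the calibration is good to about 2 mm. A picture is of the moment at which its call begins: read the wrist's pose just before it. get_calibration takes no time and is no camera call.
- manip.job_done(): hands the job in; it is judged then, once.
Trained networks look in the newest picture that a camera, given by its name, has taken for a name from the list of things; names that differ only in an ending like _2 or _b are one class to them, and where a whole thing is asked for, a point or a joint stands for the part that bears it (a point fixed in the world has none). Each returns a list of dicts, best first, with "conf" (0 to 1); they miss things now and then, are a little off and sometimes report something else, mostly with a low value. They report only what shows in the picture. A call takes as long as a camera call. They do not tell look-alikes from the thing itself.
- spot_in(camera, target): "xyz" ([x, y, z] in m, in world coordinates, good to about 4 mm: the middle of the surface that is visible of it).
- place_of(camera, target): "xyz" ([x, y, z] in m, in world coordinates, good to about 4 mm: a listed point, or the origin of a listed thing).
The state is a dict: "time_s": time; "joint_pos": joint angles; "dq": joint speeds; "effort": joint torques, N m; "tool_pos": TCP position; "ee_rot": TCP orientation; "force": force on the tool from outside, world axes, zero at the start; "wrist_torque": the same for the moment, N m; "opening": opening from 0.0 (shut) to 1.0 (fully open); "grip_force": force on a finger pad.
Only numpy, scipy, OpenCV 4.12 (cv2) and the standard library are available. Lean on these libraries where they do the work, as an engineer would, in place of code of your own. Each camera call takes 0.05 s, during which the arm holds its last target. There are 200 camera calls.

## Working session

There is one attempt and no reset: what is moved stays moved. The work goes in short steps, Python scripts to look and compute and a tool call to move; the robot and the scene stay as the last step left them, time stands still between calls to the robot, and variables do not carry over. Pictures are saved under pics/ and viewed, at most 10 in all, crops included, and the job is handed in when it is done.

Besides the shell and the picture viewer there is one more tool, called by a JSON object that holds its "fn" and its "kwargs". jog_arm: Moves the arm, as the interface text tells. Its arguments: {"type":"object","properties":{"twist":{"type":"array"},"dp":{"type":"array"},"grip":{"type":"array"},"force":{"type":"number"}},"required":["twist","dp","grip"]}

```bash
mkdir -p pics; ls; cat > h.py <<'E'
import numpy as np, cv2
from station import *
def save(cam,name):
    im=grab_frame(cam); cv2.imwrite(f'pics/{name}.png',im[:,:,::-1]); return im
def proj(cam,X):
    c=get_calibration(cam); p=np.array(c['R'])@np.array(X)+np.array(c['t'])
    return [round(c['fx']*p[0]/p[2]+c['cx']),round(c['fy']*p[1]/p[2]+c['cy'])]
E
python3 - <<'E'
from h import *
for cam in ['top','side']:
    save(cam,cam+'0')
    for f,names in ((place_of,['fixture','end_stop','fence','stone','cam_pivot','knob_top','plunger','dresser_stick','spanner','flange_nut']),):
        for n in names:
            print(cam,n,[(np.round(d['xyz'],3).tolist(),round(d['conf'],2),proj(cam,d['xyz'])) for d in f(cam,n)[:3]])
s=state();print(s['time_s'],s['tool_pos'],np.round(s['ee_rot'],3).tolist())
E
```

```text
pics
top fixture [([0.531, -0.129, 0.0], 0.66, [349, 272])]
top end_stop [([0.518, -0.06, 0.029], 0.95, [310, 280])]
top fence [([0.508, -0.132, 0.031], 0.78, [352, 286])]
top stone [([0.814, -0.134, 0.002], 0.85, [353, 116]), ([0.537, -0.162, 0.011], 0.64, [369, 269])]
top cam_pivot [([0.614, -0.111, 0.053], 0.65, [340, 223])]
top knob_top [([0.676, -0.074, 0.08], 0.89, [317, 184])]
top plunger [([0.594, -0.111, 0.028], 0.63, [340, 236])]
top dresser_stick [([0.69, -0.263, 0.002], 0.89, [425, 184])]
top spanner [([0.366, -0.023, -0.003], 0.97, [289, 366])]
top flange_nut [([0.729, 0.08, 0.001], 0.83, [234, 162])]
side fixture [([0.53, -0.131, 0.001], 0.64, [353, 260]), ([0.612, -0.117, 0.053], 0.34, [309, 240])]
side end_stop [([0.517, -0.06, 0.026], 0.59, [363, 273])]
side fence [([0.504, -0.13, 0.028], 0.74, [368, 249]), ([0.37, -0.028, 0.001], 0.36, [451, 297]), ([0.722, 0.086, -0.004], 0.18, [232, 345])]
side stone [([0.537, -0.158, 0.012], 0.79, [350, 246]), ([0.816, -0.133, 0.001], 0.7, [201, 257]), ([0.683, -0.265, 0.001], 0.54, [277, 220])]
side cam_pivot [([0.613, -0.112, 0.052], 0.84, [308, 242])]
side knob_top [([0.679, -0.074, 0.087], 0.92, [268, 238]), ([0.728, 0.084, -0.003], 0.24, [228, 344])]
side plunger [([0.592, -0.112, 0.025], 0.53, [320, 255])]
side dresser_stick [([0.684, -0.264, 0.0], 0.75, [277, 220]), ([0.678, -0.074, 0.083], 0.37, [269, 240])]
side spanner [([0.368, -0.027, 0.001], 0.75, [452, 298])]
side flange_nut [([0.724, 0.084, -0.005], 0.94, [231, 345]), ([0.685, -0.266, -0.004], 0.39, [277, 222])]
1.1 [ 0.16599123 -0.60255366  0.23354349] [[0.964, 0.266, 0.0], [0.266, -0.964, -0.0], [0.0, 0.0, -1.0]]
```

View pics/top0.png

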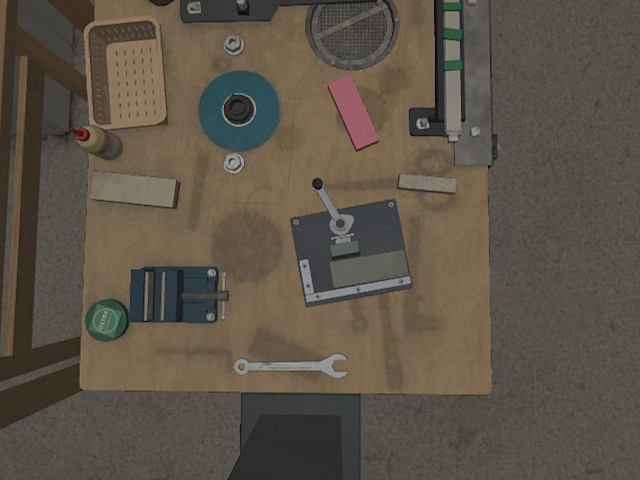

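```bash
python3 - <<'E'
import cv2
im=cv2.imread('pics/top0.png'); cv2.imwrite('pics/crop0.png',cv2.resize(im[150:330,250:460],None,fx=3.3,fy=3.3,interpolation=cv2.INTER_CUBIC))
E
```

```text
(no output)
```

View pics/crop0.png

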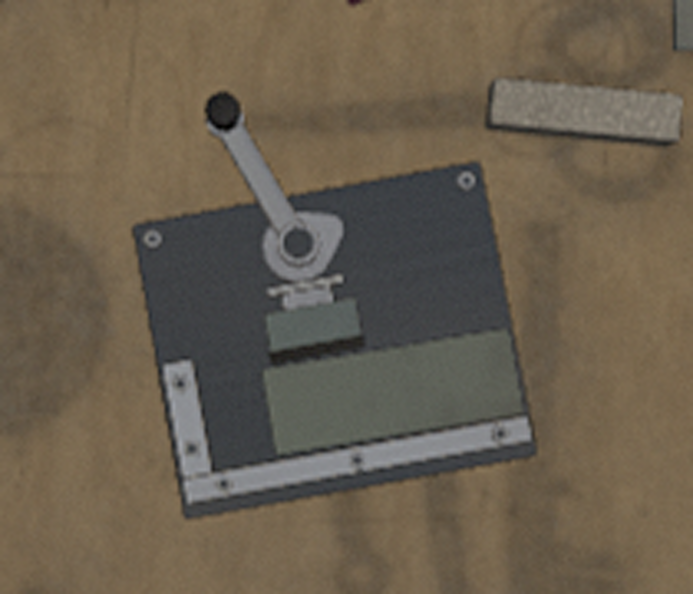

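The grey-green stone lies in the fixture at (369,269), between the fence and the pad. The pink block at (353,112) is the look-alike, so I'll leave it alone. The handle points up-left, with its knob at (317,184). Next I fit the fixture pose from the net points and the bed corners.

```bash
python3 - <<'E'
from h import *
from scipy.optimize import least_squares
P=[((0,0),[(.531,-.129),(.530,-.131)]),((0,.065),[(.518,-.060),(.517,-.060)]),((-.0225,0),[(.508,-.132),(.504,-.130)]),((.085,0),[(.614,-.111),(.613,-.112)]),((.0665,0),[(.594,-.111),(.592,-.112)])]
pix=lambda u,v:(250+u/3.3,150+v/3.3)
C=[((.115,.085),pix(135,227)),((.115,-.105),pix(480,163)),((-.045,-.105),pix(535,452)),((-.045,.085),pix(187,517))]
c=get_calibration('top');R=np.array(c['R']);t=np.array(c['t']);o=-R.T@t
def ray(p,z):
    d=R.T@np.array([(p[0]-c['cx'])/c['fx'],(p[1]-c['cy'])/c['fy'],1]); return (o+d*(z-o[2])/d[2])[:2]
A=[];B=[];W=[]
for f,l in P:
    for q in l: A.append(f);B.append(q);W.append(.6)
for f,p in C: A.append(f);B.append(ray(p,.012));W.append(1.5)
A=np.array(A);B=np.array(B);W=np.array(W)
rot=lambda a:np.array([[np.cos(a),-np.sin(a)],[np.sin(a),np.cos(a)]])
r=least_squares(lambda v:((A@rot(v[2]).T+v[:2]-B)*W[:,None]).ravel(),[.53,-.13,.18])
print(r.x); print(np.round(1000*(A@rot(r.x[2]).T+r.x[:2]-B),1).tolist())
np.save('fix.npy',r.x); x,y,a=r.x
inv=lambda q:rot(a).T@(np.array(q)-[x,y])
print('stone',inv((.537,-.160)),'stone end pix',inv(ray(pix(517,372),.034)),'knob',inv((.6775,-.074)), inv(ray((316.8,183.3),.082)))
s=state();Rt=s['ee_rot'];yaw=np.arctan2(Rt[1][0],Rt[0][0])
for f in ((0,-.14),(0,-.079)):
    w=rot(a)@f+[x,y]; print(w,'tool d',np.array(Rt).T@np.append(w-s['tool_pos'][:2],0),np.degrees(a-yaw))
E
```

```text
[ 0.5292309  -0.12767197  0.18629163]
[[-1.8, 1.3], [-0.8, 3.3], [-0.8, -3.8], [0.2, -3.8], [-0.9, 0.2], [3.1, -1.8], [-1.2, -0.9], [-0.2, 0.1], [0.6, -4.4], [2.6, -3.4], [1.6, 2.2], [1.9, -0.1], [-1.9, -1.7], [-1.8, 1.7]]
stone [ 0.00164701 -0.03320765] stone end pix [ 0.00039942 -0.09947889] knob [0.15564463 0.02528152] [0.15492792 0.0263845 ]
[ 0.55516113 -0.26524967] tool d [ 4.64781810e-01 -2.21822148e-01  4.65724058e-06] -4.729313227533503
[ 0.54386296 -0.2053051 ] tool d [ 4.69811162e-01 -2.82614464e-01  4.23669129e-06] -4.729313227533503
```

{"fn": "jog_arm", "kwargs": {"twist": [[0,0,4.7],[0,0,4.7],[0,0,4.7],[0,0,4.7],[0,0,4.7],[0,0,4.7],[0,0,4.7],[0,0,4.7],[0,0,4.7],[0,0,4.7]], "dp": [[0.465,-0.222,0],[0.465,-0.222,0],[0.465,-0.222,0],[0.465,-0.222,0],[0.465,-0.222,0],[0.465,-0.222,0],[0.465,-0.222,0],[0.465,-0.222,0.05],[0.465,-0.222,0.1],[0.465,-0.222,0.1]], "grip": [0,0,0,0,0,0,0,0,0,0], "force": 20}}

```text
time_s: 1.93
tool_pos: [0.4755, -0.3349, 0.1882]
ee_rot: [[0.983, 0.186, 0.002], [0.186, -0.983, -0.002], [0.002, 0.003, -1.0]]
force: [-0.6, -0.4, 0.3]
opening: 0.326
grip_force: 0.0
```

```bash
cat >> h.py <<'E'
fx=np.load('fix.npy')
rot=lambda a:np.array([[np.cos(a),-np.sin(a)],[np.sin(a),np.cos(a)]])
def F2T(f,z,yaw_deg=None):
    s=state();Rt=np.array(s['ee_rot']);w=rot(fx[2])@f+fx[:2]
    yaw=np.degrees(np.arctan2(Rt[1,0],Rt[0,0]))
    return np.round(Rt.T@(np.append(w,z)-s['tool_pos']),4), round(yaw-(np.degrees(fx[2]) if yaw_deg is None else yaw_deg),2)
def tcpF():
    s=state(); return np.round(rot(fx[2]).T@(s['tool_pos'][:2]-fx[:2]),4),np.round(s['tool_pos'][2],4),np.round(s['force'],1),round(s['time_s'],2),round(s['opening'],3)
E
python3 - <<'E'
from h import *
print(tcpF(),F2T((0,-.14),.032))
E
```

```text
(array([-0.0912, -0.1937]), np.float64(0.1882), array([-0.6, -0.4,  0.3]), 1.93, 0.326) (array([ 0.091 , -0.054 ,  0.1562]), np.float64(0.05))
```

{"fn": "jog_arm", "kwargs": {"twist": [[0,0,0],[0,0,0],[0,0,0],[0,0,0],[0,0,0],[0,0,0],[0,0,0],[0,0,0],[0,0,0],[0,0,0]], "dp": [[0.091,-0.054,0.02],[0.091,-0.054,0.02],[0.091,-0.054,0.02],[0.091,-0.054,0.02],[0.091,-0.054,0.1],[0.091,-0.054,0.1],[0.091,-0.054,0.1],[0.091,-0.054,0.1],[0.091,-0.054,0.1],[0.091,-0.054,0.1]], "grip": [0,0,0,0,0,0,0,0,0,0]}}

```text
time_s: 2.77
tool_pos: [0.5545, -0.2677, 0.0907]
ee_rot: [[0.983, 0.185, 0.004], [0.185, -0.983, -0.003], [0.004, 0.003, -1.0]]
force: [0.4, 0.0, 0.3]
opening: 0.005
grip_force: 0.0
```

```bash
python3 - <<'E'
from h import *
print(tcpF(),F2T((0,-.14),.032)); save('side','side1')
E
```

```text
(array([-0.0011, -0.1422]), np.float64(0.0907), array([0.4, 0. , 0.3]), 2.77, 0.005) (array([ 0.0009, -0.0024,  0.0587]), np.float64(-0.01))
```

View pics/side1.png

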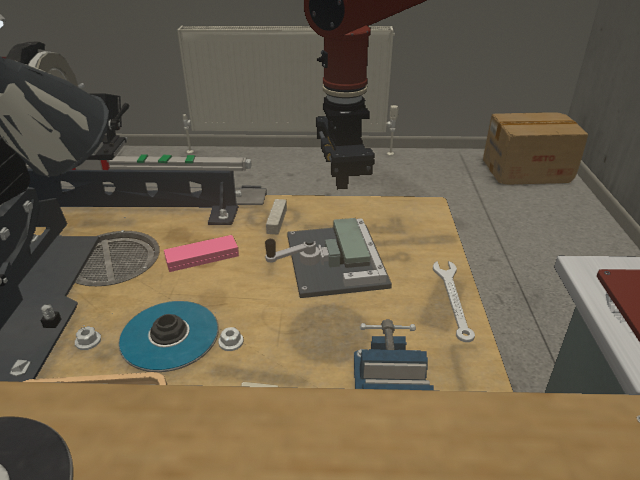

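The side view shows the closed fingers at (343,182) beyond the stone's open end, with the way down clear. I'll lower there.

{"fn": "jog_arm", "kwargs": {"twist": [[0,0,0],[0,0,0],[0,0,0],[0,0,0],[0,0,0],[0,0,0],[0,0,0],[0,0,0],[0,0,0],[0,0,0]], "dp": [[0.001,0,0.03],[0.001,0,0.058],[0.001,0,0.058],[0.001,-0.01,0.058],[0.001,-0.016,0.058],[0.001,-0.022,0.058],[0.001,-0.028,0.058],[0.001,-0.034,0.058],[0.001,-0.04,0.058],[0.001,-0.045,0.058]], "grip": [0,0,0,0,0,0,0,0,0,0]}}

```text
time_s: 3.65
tool_pos: [0.5463, -0.2217, 0.0306]
ee_rot: [[0.983, 0.186, 0.002], [0.186, -0.983, -0.002], [0.002, 0.002, -1.0]]
force: [0.4, -2.2, 1.4]
opening: 0.006
grip_force: 1.2
```

```bash
python3 - <<'E'
from h import *
print(tcpF()); save('top','top1')
print([np.round(rot(fx[2]).T@(np.array(d['xyz'][:2])-fx[:2]),4) for d in place_of('top','stone')])
E
```

```text
(array([-0.0006, -0.0956]), np.float64(0.0306), array([ 0.4, -2.2,  1.4]), 3.65, 0.006)
[array([ 0.0002, -0.0239]), array([ 0.2778, -0.0657])]
```

{"fn": "jog_arm", "kwargs": {"twist": [[0,0,0],[0,0,0],[0,0,0],[0,0,0],[0,0,0],[0,0,0]], "dp": [[0,-0.003,0],[0,-0.006,0],[0,-0.009,0],[0,-0.011,0],[0,-0.013,0],[0,-0.015,0]], "grip": [0,0,0,0,0,0]}}

```text
time_s: 4.25
tool_pos: [0.5426, -0.2068, 0.0293]
ee_rot: [[0.983, 0.186, -0.0], [0.186, -0.983, -0.0], [-0.0, 0.0, -1.0]]
force: [-0.2, -1.1, 1.5]
opening: 0.007
grip_force: 1.2
```

{"fn": "jog_arm", "kwargs": {"twist": [[0,0,0],[0,0,0],[0,0,0]], "dp": [[0,-0.002,0],[0,-0.004,0],[0,-0.006,0]], "grip": [0,0,0]}}

```text
time_s: 4.5
tool_pos: [0.5415, -0.2008, 0.0293]
ee_rot: [[0.983, 0.186, -0.0], [0.186, -0.983, 0.0], [-0.0, -0.0, -1.0]]
force: [1.0, -2.3, 1.4]
opening: 0.003
grip_force: 1.1
```

{"fn": "jog_arm", "kwargs": {"twist": [[0,0,0],[0,0,0],[0,0,0]], "dp": [[0,-0.002,0],[0,-0.004,0],[0,-0.004,0]], "grip": [0,0,0]}}

```text
time_s: 4.75
tool_pos: [0.5417, -0.1997, 0.0301]
ee_rot: [[0.982, 0.186, 0.002], [0.186, -0.982, -0.005], [0.001, 0.006, -1.0]]
force: [0.7, -11.8, -1.5]
opening: 0.009
grip_force: 5.9
```

```bash
python3 - <<'E'
from h import *
print(tcpF()); im=save('top','top2')
print([np.round(rot(fx[2]).T@(np.array(d['xyz'][:2])-fx[:2]),4) for d in place_of('top','stone')])
cv2.imwrite('pics/crop2.png',cv2.resize(im[210:310,270:430,::-1],None,fx=5,fy=5,interpolation=cv2.INTER_CUBIC))
E
```

```text
(array([-0.0011, -0.0731]), np.float64(0.0301), array([  0.7, -11.8,  -1.5]), 4.75, 0.009)
[array([ 0.0006, -0.0031]), array([ 0.2787, -0.0606]), array([ 0.132 , -0.1628])]
```

View pics/crop2.png

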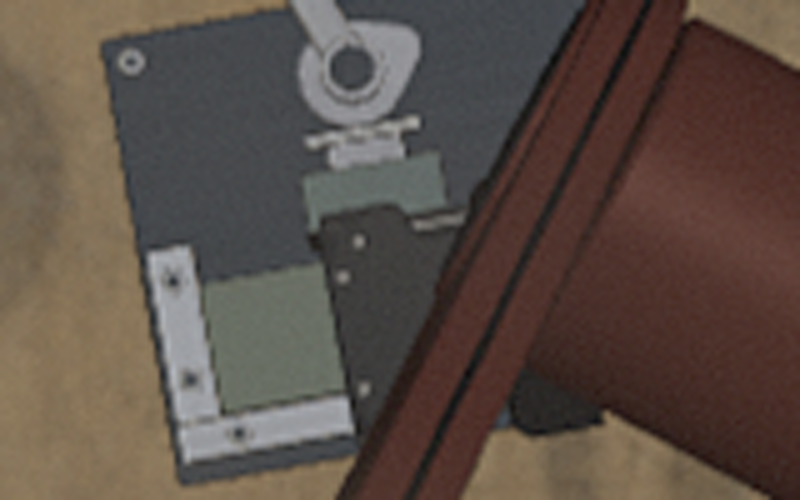

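The crop shows the stone's end flush on the end stop at about (210,340), and the push force jumped to 12 N, so it is home. I'll back off and lift.

{"fn": "jog_arm", "kwargs": {"twist": [[0,0,0],[0,0,0],[0,0,0],[0,0,0],[0,0,-7],[0,0,-14],[0,0,-21],[0,0,-28],[0,0,-35],[0,0,-40]], "dp": [[0,0,0],[0,0.01,0],[0,0.03,0],[0,0.03,-0.03],[0,0.03,-0.07],[0,0.03,-0.11],[0.03,0.01,-0.12],[0.06,-0.02,-0.12],[0.09,-0.05,-0.12],[0.12,-0.08,-0.12]], "grip": [0,0,0,0,0,0,0.3,0.7,0.7,0.7]}}

```text
time_s: 5.68
tool_pos: [0.643, -0.0964, 0.1494]
ee_rot: [[0.629, 0.777, -0.001], [0.777, -0.629, 0.001], [0.001, -0.001, -1.0]]
force: [0.2, -0.8, 0.4]
opening: 0.222
grip_force: 0.0
```

```bash
python3 - <<'E'
from h import *
print(tcpF(),F2T((.1553,.0255),.14,50)); save('top','top3')
I=lambda d:np.round(rot(fx[2]).T@(np.array(d['xyz'][:2])-fx[:2]),4)
print([I(d) for d in place_of('top','stone')]);print(state()['joint_pos'])
save('side','side3');print([(I(d),d['conf']) for d in place_of('side','stone')],[(I(d),d['conf']) for d in place_of('side','knob_top')])
E
```

```text
(array([0.1176, 0.0097]), np.float64(0.1494), array([ 0.2, -0.8,  0.4]), 5.68, 0.222) (array([0.039 , 0.0123, 0.0094]), np.float64(0.99))
[array([-0.0011, -0.0004])]
[-15.15240252  20.03542245  87.77104542   0.19479509  72.25508779
  23.61474146]
[(array([ 0.2791, -0.0569]), 0.78), (array([0.0017, 0.0019]), 0.64)] [(array([0.1555, 0.0283]), 0.81), (array([0.0633, 0.0024]), 0.4)]
```

{"fn": "jog_arm", "kwargs": {"twist": [[0,0,0],[0,0,0],[0,0,0],[0,0,0],[0,0,0],[0,0,0],[0,0,0],[0,0,0],[0,0,0],[0,0,0]], "dp": [[0.039,0.012,0],[0.039,0.012,0],[0.039,0.012,0],[0.039,0.012,0.03],[0.039,0.012,0.06],[0.039,0.012,0.081],[0.039,0.012,0.081],[0.039,0.012,0.081],[0.039,0.012,0.081],[0.039,0.012,0.081]], "grip": [0.7,0.7,0.7,0.7,0.7,0.7,0.7,0.25,0.25,0.25], "force": 15}}

```text
time_s: 6.77
tool_pos: [0.6781, -0.0765, 0.0713]
ee_rot: [[0.634, 0.773, 0.004], [0.773, -0.634, -0.001], [0.002, 0.004, -1.0]]
force: [-0.3, -0.4, -0.1]
opening: 0.55
grip_force: 0.0
```

{"fn": "jog_arm", "kwargs": {"twist": [[0,0,0],[0,0,0],[0,0,0],[0,0,0],[0,0,0]], "dp": [[0,0,0],[0,0,0],[0,0,0],[0,0,0],[0,0,0]], "grip": [0.0,0,0,0,0], "force": 15}}

```text
time_s: 7.18
tool_pos: [0.6765, -0.0753, 0.0686]
ee_rot: [[0.633, 0.774, -0.0], [0.774, -0.633, 0.0], [-0.0, -0.0, -1.0]]
force: [-0.9, 0.3, 3.6]
opening: 0.191
grip_force: 14.9
```

```bash
cat > arc.py <<'E'
from h import *
import sys
s=state();Rt=np.array(s['ee_rot']);piv=rot(fx[2])@[.085,0]+fx[:2]
v=s['tool_pos'][:2]-piv; f=rot(fx[2]).T@v
print(tcpF(),'cam',-np.arctan2(f[1],f[0]),'r',np.hypot(*v),'grip',s['grip_force'],'j6',s['joint_pos'][5])
to=float(sys.argv[1]);n=int(sys.argv[2]);c0=-np.arctan2(f[1],f[0])
for c in np.linspace(c0,to,n+1)[1:]:
    w=piv+rot(fx[2])@(.075*np.array([np.cos(c),-np.sin(c)]))
    d=Rt.T@np.append(w-s['tool_pos'][:2],0); print([0,0,round(np.degrees(c-c0),1)],np.round(d[:2],4).tolist())
E
python3 arc.py 0.7 10
```

```text
(array([0.1544, 0.0242]), np.float64(0.0686), array([-0.9,  0.3,  3.6]), 7.18, 0.191) cam -0.3347187006322615 r 0.0735232789250088 grip 14.943858496044413 j6 26.303458424494117
[0, 0, np.float64(5.9)] [-0.0018, 0.0076]
[0, 0, np.float64(11.9)] [-0.0056, 0.0144]
[0, 0, np.float64(17.8)] [-0.0101, 0.0207]
[0, 0, np.float64(23.7)] [-0.0153, 0.0265]
[0, 0, np.float64(29.6)] [-0.021, 0.0317]
[0, 0, np.float64(35.6)] [-0.0272, 0.0363]
[0, 0, np.float64(41.5)] [-0.0339, 0.0403]
[0, 0, np.float64(47.4)] [-0.041, 0.0435]
[0, 0, np.float64(53.4)] [-0.0483, 0.046]
[0, 0, np.float64(59.3)] [-0.0559, 0.0477]
```

{"fn": "jog_arm", "kwargs": {"twist": [[0,0,5.9],[0,0,11.9],[0,0,17.8],[0,0,23.7],[0,0,29.6],[0,0,35.6],[0,0,41.5],[0,0,47.4],[0,0,53.4],[0,0,59.3]], "dp": [[-0.0025,0.0076,0],[-0.006,0.0144,0],[-0.0105,0.0207,0],[-0.0155,0.0265,0],[-0.021,0.0317,0],[-0.0272,0.0363,0],[-0.0339,0.0403,0],[-0.041,0.0435,0],[-0.0483,0.046,0],[-0.0559,0.0477,0]], "grip": [0,0,0,0,0,0,0,0,0,0]}}

```text
time_s: 8.02
tool_pos: [0.6763, -0.1476, 0.0684]
ee_rot: [[0.988, -0.154, -0.005], [-0.154, -0.988, 0.003], [-0.005, -0.002, -1.0]]
force: [-8.7, 6.0, 5.7]
opening: 0.196
grip_force: 14.9
```

```bash
python3 arc.py 1.575 10
```

```text
(array([ 0.1408, -0.0469]), np.float64(0.0684), array([-8.7,  6. ,  5.7]), 8.02, 0.196) cam 0.6984624618492964 r 0.07287556691346751 grip 14.87252429338696 j6 79.96891536471304
[0, 0, np.float64(5.0)] [-0.0006, 0.0068]
[0, 0, np.float64(10.0)] [-0.0037, 0.0126]
[0, 0, np.float64(15.1)] [-0.0072, 0.0181]
[0, 0, np.float64(20.1)] [-0.0113, 0.0233]
[0, 0, np.float64(25.1)] [-0.0158, 0.0281]
[0, 0, np.float64(30.1)] [-0.0207, 0.0325]
[0, 0, np.float64(35.2)] [-0.0259, 0.0364]
[0, 0, np.float64(40.2)] [-0.0315, 0.0399]
[0, 0, np.float64(45.2)] [-0.0374, 0.0428]
[0, 0, np.float64(50.2)] [-0.0435, 0.0453]
```

{"fn": "jog_arm", "kwargs": {"twist": [[0,0,5],[0,0,10],[0,0,15],[0,0,20],[0,0,25],[0,0,30],[0,0,35],[0,0,40],[0,0,45],[0,0,50]], "dp": [[-0.0033,0.0055,0],[-0.0063,0.0111,0],[-0.0097,0.0164,0],[-0.0136,0.0214,0],[-0.0179,0.026,0],[-0.0226,0.0302,0],[-0.0276,0.0339,0],[-0.033,0.0373,0],[-0.0387,0.0401,0],[-0.0445,0.0425,0]], "grip": [0,0,0,0,0,0,0,0,0,0]}}

```text
time_s: 8.85
tool_pos: [0.6283, -0.1828, 0.0686]
ee_rot: [[0.518, -0.855, 0.001], [-0.855, -0.518, 0.002], [-0.001, -0.002, -1.0]]
force: [1.6, 6.1, 2.0]
opening: 0.188
grip_force: 15.0
```

```bash
python3 arc.py 1.575 1; python3 - <<'E'
from h import *
for cam in('top','side'):
    im=save(cam,cam+'4'); print([np.round(rot(fx[2]).T@(np.array(d['xyz'][:2])-fx[:2]),4) for d in place_of(cam,'knob_top')[:2]])
E
```

```text
(array([ 0.0872, -0.0726]), np.float64(0.0686), array([1.6, 6.1, 2. ]), 8.85, 0.188) cam 1.5407603813923636 r 0.07259853043289814 grip 14.97686149294168 j6 125.54858588963293
[0, 0, np.float64(2.0)] [0.0014, 0.0032]
[]
[]
```

{"fn": "jog_arm", "kwargs": {"twist": [[0,0,1],[0,0,1],[0,0,1],[0,0,1],[0,0,1],[0,0,1],[0,0,1],[0,0,1]], "dp": [[-0.0005,0.0015,0],[-0.0005,0.0015,0],[-0.0005,0.0015,0],[-0.0005,0.0015,0],[-0.0005,0.0015,0],[-0.0005,0.0015,0],[-0.0005,0.0015,0],[-0.0005,0.0015,0]], "grip": [0,0,0,0.6,0.6,0.6,0.6,0.6]}}

```text
time_s: 9.72
tool_pos: [0.6262, -0.1849, 0.0682]
ee_rot: [[0.506, -0.862, -0.0], [-0.862, -0.506, -0.0], [0.0, 0.0, -1.0]]
force: [1.0, -0.7, 0.5]
opening: 0.489
grip_force: 0.0
```

{"fn": "jog_arm", "kwargs": {"twist": [[0,0,0],[0,0,0],[0,0,0],[0,0,0],[0,0,0],[0,0,0],[0,0,0],[0,0,0],[0,0,0],[0,0,0]], "dp": [[0,0,-0.02],[0,0,-0.06],[0,0,-0.1],[0,0,-0.12],[0.04,0,-0.12],[0.08,0,-0.12],[0.12,0,-0.12],[0.16,0,-0.12],[0.16,0,-0.12],[0.16,0,-0.12]], "grip": [0.6,0.6,0.6,0.6,0.6,0.6,0.6,0.6,0.6,0.6]}}

```text
time_s: 10.55
tool_pos: [0.7066, -0.3248, 0.1852]
ee_rot: [[0.504, -0.864, -0.003], [-0.864, -0.504, 0.002], [-0.003, 0.002, -1.0]]
force: [0.7, -0.2, 0.1]
opening: 0.597
grip_force: 0.0
```

```bash
python3 - <<'E'
from h import *
I=lambda d:np.round(rot(fx[2]).T@(np.array(d['xyz'][:2])-fx[:2]),4)
print(tcpF())
for cam in('top','side'):
    im=save(cam,cam+'5')
    for n in ('knob_top','cam_pivot','stone'): print(cam,n,[(I(d),round(d['conf'],2)) for d in place_of(cam,n)[:2]])
    if cam=='top': cv2.imwrite('pics/crop5.png',cv2.resize(im[190:320,280:440,::-1],None,fx=4.5,fy=4.5,interpolation=cv2.INTER_CUBIC))
E
```

```text
(array([ 0.1378, -0.2266]), np.float64(0.1852), array([ 0.7, -0.2,  0.1]), 10.55, 0.597)
top knob_top [(array([ 0.0847, -0.0739]), 0.87), (array([0.0036, 0.0671]), 0.46)]
top cam_pivot [(array([0.0845, 0.004 ]), 0.82)]
top stone [(array([ 0.0015, -0.0034]), 0.88), (array([ 0.2771, -0.063 ]), 0.75)]
side knob_top [(array([ 0.0867, -0.0717]), 0.97)]
side cam_pivot [(array([ 0.082 , -0.0028]), 0.85)]
side stone [(array([-0.0033, -0.0015]), 0.68), (array([ 0.2821, -0.0581]), 0.65)]
```

View pics/crop5.png

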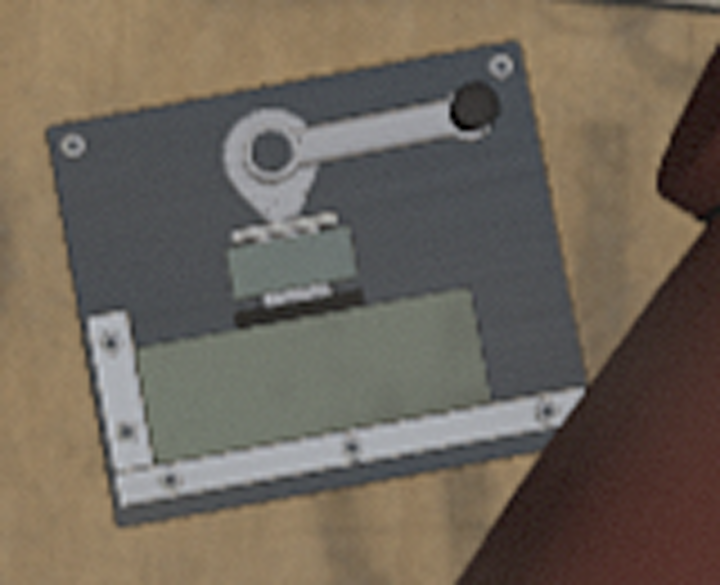

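The last crop shows the handle parallel to the fence, from (271,151) to (474,106). The nose is square on the follower at (285,218), the pad is on the stone, and the stone's end is on the stop. Handing in.

```bash
python3 -c "
from station import manip
print(manip.job_done())"
```

```text
the job is handed in; nothing more can be done
None
```

I handed the job in at about 11 s of the 64 s allowed; no verdict came back. In the last pictures the stone is home against the end stop, the cam is at about 1.57 rad with the pad on the stone, and the arm is clear. I left the other things on the bench alone, and did not measure the pad's grip force.

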